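# Sort the planter blocks into their sample trays

## Robot

A 7-joint arm with a two-finger parallel gripper is mounted at the origin on the work surface. World frame = base frame: x ahead of the robot, y to its left, z up, the work surface at z = 0. Lengths are in mm, angles in degrees, forces in N, time in s.
With the tool pointing down it reaches from about 425 to 875 mm from the base axis. Payload 4.7 kg.
Tool frame: the origin (TCP) lies where the fingers leave the gripper's body, on its centre line; the fingertips stand 70 mm ahead of it and the grasp point (between the pads) lies 51 mm ahead of it; z points along the fingers, y is the direction in which the jaws open and shut (so a half turn about z gives the same grasp; the last joint's range is limited). The gripper opens to 87 mm and grips with 3 to 60 N. Pads are 19 mm wide; open, the fingers measure 117 mm over their backs; the gripper's body (75 mm by 190 mm) begins 51 mm behind the grasp point.
Start: joints at [-68.978, 18.392, -4.016, 83.108, 1.295, 78.541, -3.26], TCP at [224.616, 609.972, 292.287] pointing down, gripper open.
Joint ranges: [-163.93, 163.93], [-17.29, 119.83], [-79.2, 71.16], [3.27, 140.29], [-89.18, 269.18], [5.43, 117.66], [-154.24, 154.24]. Speed limits (degrees/s): [147.25, 147.25, 180, 180, 180, 180, 180].

## Interface

Orientations are given as a 3x3 rotation matrix whose columns are the frame's x, y, z axes.
In Python, from cell import env gives the robot as it stands. The module is installed in compiled form; this text tells all that it offers.
- The arm moves only by the tool step_arm, never from a script. Its arguments are lists of equal length, an entry for each row: "linear": the shift along the tool's x, y, z in m, a list of three; "rotation": the turn, a rotation vector about the tool's x, y, z in degrees, a list of three; "gripper": the finger opening in m, from 0 to 0.087. In form: {"linear": [[x, y, z], ...], "rotation": [[rx, ry, rz], ...], "gripper": [gripper, ...]}. A call has 1 to 10 rows; each row is the pose to reach, as a shift and turn from the pose measured when the call began, along the tool's axes at that moment; what a row does not reach only later rows make up. A row lasts 1/8 s, in which the tool goes at most 62.5 mm and 10.7 degrees, less where a joint would pass 70% of its speed; a pose out of reach is approached as far as the arm can. A call with a gripper value outside its range is refused whole. The fingers move at their own pace and stop on an object; "newtons" is the grip in N (left out, the last holds). Time passes only in rows, so rows that repeat a pose let the fingers close. It gives the time, the measured TCP pose, the force and the opening at its end, in the units of the state.
- env.get_state(): the state, without advancing time (a new reading comes with each control period).
- env.capture(name): name is "side" or "top" or "wrist"; returns a dict with "frame" (384x512x3 uint8, red, green, blue), "z_map" (384x512 float32, mm along the optical axis (not along the pixel's ray), 0 where there is no reading), "vertical_fov" (degrees; the focal length in pixels is half the picture's height over the tangent of half this angle, whatever the lens; pixels are square), "cx", "cy" (the principal point, pixels), "k1" (the pictures are not rectified: a ray, as slopes to the right and down, at radius r is drawn at 1 + k1 r^2 times it, then the intrinsics apply), "R" (3x3) and "t" (3): a world point X has camera coordinates R X + t. Camera axes: x right, y down, z forward; pixel columns grow to the right and rows downward; lengths in mm; the calibration is good to about 2 mm. A picture is of the moment at which its call begins.
- env.sign_off(): hands the job in, once; it reports no verdict.
The state is a dict: "time": time; "joint_pos": joint angles; "dq": joint speeds; "tau": joint torques, N m; "eef_pos": TCP position; "eef_rot": TCP orientation; "force": force on the tool from outside, world axes, zero at the start; "torque": the same for the moment, N m; "grip_width": finger opening in mm.
Only numpy, scipy, OpenCV 4.12 (cv2) and the standard library are available. Lean on these libraries where they do the work, as an engineer would, in place of code of your own. Each camera call takes 0.05 s, during which the arm holds its last target. There are 200 camera calls.

## Task

The three wooden planter blocks have been put back in the wrong sample trays. Use the empty tray to park a block on the way, and rearrange the blocks until each one stands upright in the middle of the tray whose little flat sample shows its shape; let go of them all. Do not shift the glue bottle, the screw jar or the reel of tape.

Things in the scene. Friction and masses are not known exactly. Their poses are not given: they have to be found in the camera images.
- foot_mid (a point): Round planter foot of pale wood, a cylinder 50 mm in diameter and 50 mm high, about 55 g; the point is its centre, half-way up (29 mm above the bench when it stands in a tray). z up.
- rail_mid (a point): Rail block of pale wood, 80 mm long (its x), 30 mm wide (its y), 50 mm high, about 65 g, two small dark holes on top; the point is its centre, half-way up. z up.
- gable_mid (a point): House-shaped gable block of pale wood, 70 mm long (its x), 46 mm wide (its y), 50 mm high, about 70 g: straight parallel sides over the 47 mm at its -x end, then a right-angled point at its +x end; one dark hole on top. The point is the middle of the 70 x 46 mm extent, half-way up. z up.
- tray_foot: Green tray fixed to the bench; origin at the centre of its square pocket on the bench top. Pocket 100 x 100 mm inside, its floor 4 mm above the bench, lip 4 mm wide all round with its top 8 mm above the bench. On its own +x side a flat ledge (34 x 76 mm, 4 mm high) carries a fixed sample slice, 4 mm thick and about half size: a disc 26 mm across, for the round foot. z up.
- tray_rail: Green tray fixed to the bench; origin at the centre of its square pocket on the bench top. Pocket 100 x 100 mm inside, its floor 4 mm above the bench, lip 4 mm wide all round with its top 8 mm above the bench. On its own +x side a flat ledge (34 x 76 mm, 4 mm high) carries a fixed sample slice, 4 mm thick and about half size: a bar 56 x 16 mm, for the rail block. z up.
- tray_gable: Green tray fixed to the bench; origin at the centre of its square pocket on the bench top. Pocket 100 x 100 mm inside, its floor 4 mm above the bench, lip 4 mm wide all round with its top 8 mm above the bench. On its own +x side a flat ledge (34 x 76 mm, 4 mm high) carries a fixed sample slice, 4 mm thick and about half size: a little house shape 44 x 26 mm, for the gable block. z up.
- tray_empty: Green tray fixed to the bench; origin at the centre of its square pocket on the bench top. Pocket 100 x 100 mm inside, its floor 4 mm above the bench, lip 4 mm wide all round with its top 8 mm above the bench. On its own +x side a flat ledge (34 x 76 mm, 4 mm high) is bare: it carries no sample. This tray is empty at the start, a parking place. z up.
- reel_mid (a point): Reel of green tape lying flat, 72 mm in diameter, 50 mm high; the point is its centre, half-way up. To be left alone.
- glue_mid (a point): White glue bottle standing up, 54 mm in diameter, 130 mm high; the point is half-way up. To be left alone.
- jar_mid (a point): Small clear screw jar with a steel cap, 44 mm in diameter, 50 mm high; the point is half-way up. To be left alone.
There are look-alikes about, which are no part of the job. What is shaped like the part that bears foot_mid but orange or purple is not meant.

How it is judged (in metres and radians):
On the way:
1. one of the blocks stands, released, in the tray that was empty (((horizontal distance between foot_mid and tray_empty below 0.025 m and height (world z) of foot_mid below 0.034 m and angle between foot_mid's own z axis and vertical below 0.15 rad and contact force between the fingers and foot below 0.1 N) or (horizontal distance between rail_mid and tray_empty below 0.025 m and height (world z) of rail_mid below 0.034 m and angle between rail_mid's own z axis and vertical below 0.15 rad and contact force between the fingers and rail below 0.1 N) or (horizontal distance between gable_mid and tray_empty below 0.025 m and height (world z) of gable_mid below 0.034 m and angle between gable_mid's own z axis and vertical below 0.15 rad and contact force between the fingers and gable below 0.1 N))), for 0.2 s.
At the end, for the whole second after the job is handed in: Each block stands upright (within 0.15 rad) on the floor of the tray with the sample of its shape (its centre less than 34 mm above the bench), its centre within 15 mm of the pocket's centre in plan, released and at rest (horizontal distance between foot_mid and tray_foot below 0.015 m and height (world z) of foot_mid between 0.024 and 0.034 m and angle between each of foot_mid, rail_mid, gable_mid's own z axis and vertical below 0.15 rad and contact force between the fingers and foot below 0.1 N and linear speed of each of foot, rail, gable below 0.02 m/s and horizontal distance between rail_mid and tray_rail below 0.015 m and height (world z) of rail_mid between 0.024 and 0.034 m and contact force between the fingers and rail below 0.1 N and horizontal distance between gable_mid and tray_gable below 0.015 m and height (world z) of gable_mid between 0.024 and 0.034 m and contact force between the fingers and gable below 0.1 N); the robot touches nothing.
It fails at once if the reel of tape is shifted by more than 25 mm (distance of reel_mid from where it was at the start of the episode above 0.025 m).
It fails at once if the glue bottle is shifted by more than 25 mm (distance of glue_mid from where it was at the start of the episode above 0.025 m).
It fails at once if the screw jar is shifted by more than 25 mm (distance of jar_mid from where it was at the start of the episode above 0.025 m).
It also fails if it takes over 118 s, if anything falls off the work surface, if the arm or the gripper's body presses on something with over 40 N, if the wrist force passes 120 N, or if a joint passes its speed limit or range.

## Working session

There is one attempt and no reset: what is moved stays moved. The work goes in short steps, Python scripts to look and compute and a tool call to move; the robot and the scene stay as the last step left them, time stands still between calls to the robot, and variables do not carry over. Pictures are saved under pics/ and viewed, about 12 in all and at most 16, crops included, and the job is handed in when it is done.

Besides the shell and the picture viewer there is one more tool, called after "Request:" in YAML: its name, and indented under it one key for each argument. step_arm: Moves the arm, as the interface text tells. Its arguments: {"type":"object","properties":{"linear":{"type":"array","items":{"type":"array","items":{"type":"number"}}},"rotation":{"type":"array","items":{"type":"array","items":{"type":"number"}}},"gripper":{"type":"array","items":{"type":"number"}},"newtons":{"type":"number"}},"required":["linear","rotation","gripper"]}

```bash
mkdir -p pics
cat > h.py <<'E'
import numpy as np, cv2
from cell import env
def cap(n,save=None):
    c=env.capture(n)
    if save: cv2.imwrite('pics/'+save,cv2.cvtColor(c['frame'],cv2.COLOR_RGB2BGR))
    return c
def cloud(c):
    f=192/np.tan(np.radians(c['vertical_fov']/2)); h,w=c['z_map'].shape
    K=np.array([[f,0,c['cx']],[0,f,c['cy']],[0,0,1]])
    u,v=np.meshgrid(np.arange(w),np.arange(h))
    p=cv2.undistortPoints(np.stack([u,v],-1).reshape(-1,1,2).astype(np.float64),K,np.array([c['k1'],0,0,0,0.]))[:,0]
    z=c['z_map'].reshape(-1,1).astype(float)
    X=(np.hstack([p,np.ones_like(z)])*z-np.array(c['t']).ravel())@np.array(c['R'])
    X[z[:,0]==0]=np.nan
    return X.reshape(h,w,3)
E
python3 - <<'E'
from h import *
c=cap('top','top1.png');print(c['k1'],c['R'],c['t'])
np.savez('top1.npz',X=cloud(c),f=c['frame'])
s=env.get_state();print(s['time'],s['eef_pos'],s['eef_rot'],s['grip_width'],s['force'])
E
```

```text
-0.045769144643556685 [[-0.00279656 -0.99967081  0.02550394]
 [-0.99823418  0.00127742 -0.05938763]
 [ 0.0593355  -0.02562499 -0.99790914]] [  -6.65728114  555.38722166 1044.74475489]
0.05 [224.49997915 609.55744678 291.19487975] [[-9.38419372e-01  3.45497879e-01 -5.45630633e-04]
 [ 3.45498294e-01  9.38417689e-01 -1.78023648e-03]
 [-1.03038489e-04 -1.85912285e-03 -9.99998267e-01]] 86.74507856861294 [ 0.96286851 -0.24624881 -0.13762455]
```

View pics/top1.png

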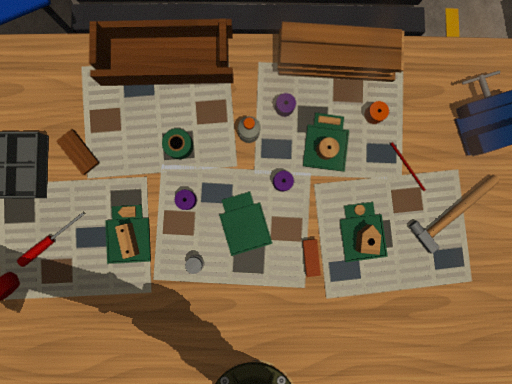

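The top view shows the foot in the upper right tray at (327,147), whose sample is a bar. The gable is at (370,240), in a tray with a disc sample. The rail is at (125,240), where the sample looks like a house. The empty tray is at (247,228). Next I'll measure these and zoom in.

```bash
cat > m.py <<'E'
from h import *
d=np.load('top1.npz');X=d['X'];f=d['f']
def show(n,u,v,r):
    m=np.zeros(X.shape[:2],bool);m[v-r:v+r,u-r:u+r]=1
    return m
for n,u,v in [('foot',329,147),('gable',370,240),('rail',125,240),('glue',248,128),('jar',194,263),('reel',177,142),('purp1',283,180),('purp2',285,103),('purp3',185,199),('orange',378,111),('red',312,257)]:
    m=show(n,u,v,24)&(X[...,2]>30)
    k,l=cv2.connectedComponents(m.astype(np.uint8));
    if not l[v,u]: print(n,'none');continue
    m=l==l[v,u];zt=np.nanpercentile(X[m][:,2],90);m&=X[...,2]>zt-6
    P=X[m][:,:2];r=cv2.minAreaRect(P.astype(np.float32));print(n,'z',zt.round(1),'rect',np.round(r[0],1),np.round(r[1],1),round(r[2],1),'mean',P.mean(0).round(1),len(P))
hsv=cv2.cvtColor(f,cv2.COLOR_RGB2HSV)
g=((hsv[...,0]>50)&(hsv[...,0]<90)&(hsv[...,1]>110)).astype(np.uint8)
for n,u,v in [('railtray',328,143),('foottray',362,233),('gabletray',127,236),('empty',245,224)]:
    m=show(n,u,v,42)&(g>0)&(X[...,2]<15)
    k,l,st,ce=cv2.connectedComponentsWithStats(m.astype(np.uint8));i=1+np.argmax(st[1:,4])
    P=X[l==i];lip=P
    print(n,len(P),np.percentile(P[:,2],[5,50,95]).round(1),[ (np.round(a,1)) for a in cv2.minAreaRect(P[:,:2].astype(np.float32))], 'pixmean',ce[i].round(1))
im=cv2.cvtColor(f,cv2.COLOR_RGB2BGR)
cs=[cv2.resize(im[v-45:v+45,u-45:u+45],(360,270) if 0 else (300,300),interpolation=cv2.INTER_CUBIC) for u,v in [(128,232),(245,222),(328,143),(362,230)]]
cv2.imwrite('pics/crops.png',np.vstack([np.hstack(cs[:2]),np.hstack(cs[2:])]))
E
python3 m.py
```

```text
foot z 55.6 rect [ 643.6 -184.5] [46.6 46.5] 46.3 mean [ 643.3 -184.1] 300
gable z 55.7 rect [ 418.5 -283.8] [47.4 68.7] 84.2 mean [ 414.2 -283.3] 466
rail z 55.7 rect [417.5 308.1] [79.8 31.2] 14.1 mean [417.4 308.1] 424
glue z 129.5 rect [687.5  10.7] [22.6 25. ] 89.9 mean [687.2  10.5] 102
jar z 51.8 rect [359.6 144. ] [37.2 38.6] 44.9 mean [359.1 144.2] 218
reel z 52.6 rect [654.9 186.9] [71.3 68.6] 45.0 mean [654.9 186.9] 660
purp1 z 52.1 rect [562.6 -73.4] [48.9 46.8] 0.1 mean [562.1 -73.8] 316
purp2 z 51.9 rect [754.8 -81.1] [48.1 48.1] 12.2 mean [754.6 -81. ] 307
purp3 z 52.1 rect [516.9 165.8] [48.4 46.3] 0.9 mean [516.5 165.8] 329
orange z 51.9 rect [ 734.9 -311.2] [48.7 47.4] 0.4 mean [ 734.3 -311.4] 303
red none
railtray 1308 [0.7 4.1 8.8] [array([ 665.3, -186.4]), array([103.4, 140.7]), np.float64(82.9)] pixmean [323.7 144. ]
foottray 1339 [0.3 3.9 8.5] [array([ 435.8, -276.5]), array([140.6, 107.5]), np.float64(7.2)] pixmean [359.8 231.3]
gabletray 1369 [0.3 4.  8.4] [array([432.2, 315.8]), array([139.7, 110.5]), np.float64(2.8)] pixmean [127.6 236. ]
empty 2144 [0.5 3.9 7.8] [array([459.6,  24.3]), array([140.3, 104.2]), np.float64(16.5)] pixmean [243.8 224. ]
```

View pics/crops.png

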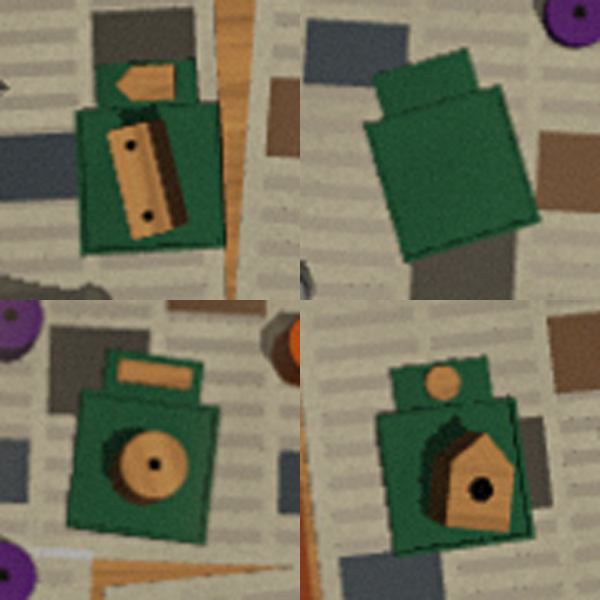

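All four samples are confirmed: house on the left tray, none on the centre tray, bar on the upper right and disc on the lower right. The plan is rail to the empty tray, gable to its tray, foot to its tray, then rail to its tray.

```bash
cat > g.py <<'E'
import sys
from h import *
# args: x y z(TCP) phi (world angle of tool y)
def go(x,y,z,phi):
    s=env.get_state();R=np.array(s['eef_rot']);p=np.array(s['eef_pos'])
    a=np.radians(phi);yv=np.array([np.cos(a),np.sin(a),0]);zv=np.array([0,0,-1.]);T=np.column_stack([np.cross(yv,zv),yv,zv])
    if (R[:,1]@yv)<0: T[:,:2]*=-1
    rv=np.degrees(cv2.Rodrigues(R.T@T)[0].ravel())
    print(s['time'],'lin',(R.T@(np.array([x,y,z])-p)/1000).round(4),'rot',rv.round(2),'grip',round(s['grip_width'],1),'F',np.round(s['force'],1),'p',p.round(1),'q',np.round(s['joint_pos'],0))
go(*map(float,sys.argv[1:5]))
E
python3 g.py 417.5 308.1 200 104.1
```

```text
0.05 lin [-0.2853 -0.216   0.0916] rot [-1.100e-01 -3.000e-02 -3.431e+01] grip 86.7 F [ 1.  -0.2 -0.1] p [224.5 609.6 291.2] q [-69.  18.  -4.  83.   1.  79.  -3.]
```

Request:
step_arm:
  linear:
    - [-0.285, -0.216, 0.092]
    - [-0.285, -0.216, 0.092]
    - [-0.285, -0.216, 0.092]
    - [-0.285, -0.216, 0.092]
    - [-0.285, -0.216, 0.092]
    - [-0.285, -0.216, 0.092]
    - [-0.285, -0.216, 0.092]
    - [-0.285, -0.216, 0.092]
    - [-0.285, -0.216, 0.092]
  rotation:
    - [0, 0, -34.3]
    - [0, 0, -34.3]
    - [0, 0, -34.3]
    - [0, 0, -34.3]
    - [0, 0, -34.3]
    - [0, 0, -34.3]
    - [0, 0, -34.3]
    - [0, 0, -34.3]
    - [0, 0, -34.3]
  gripper: [0.087, 0.087, 0.087, 0.087, 0.087, 0.087, 0.087, 0.087, 0.087]

```text
time: 1.18
eef_pos: [416.4, 309.9, 199.8]
eef_rot: [[-0.969, -0.246, -0.001], [-0.246, 0.969, -0.001], [0.001, -0.001, -1.0]]
force: [-0.1, 0.7, 0.5]
grip_width: 86.9
```

```bash
python3 g.py 417.5 308.1 85 104.1; python3 -c "
from h import *
cap('wrist','w1.png')"
```

```text
1.175 lin [-0.0008 -0.0019  0.1148] rot [-0.06 -0.05  0.15] grip 86.9 F [-0.1  0.7  0.5] p [416.4 309.9 199.8] q [-44.   6.   4. 108.  -0.  65.  65.]
```

View pics/w1.png

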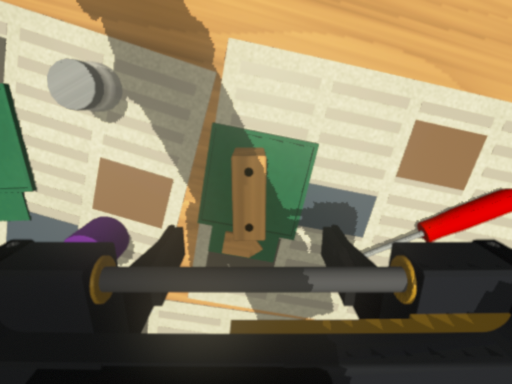

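The wrist view shows the rail at (249,193), square to the jaws and midway between them. I'll descend.

Request:
step_arm:
  linear:
    - [-0.001, -0.002, 0.06]
    - [-0.001, -0.002, 0.09]
    - [-0.001, -0.002, 0.115]
    - [-0.001, -0.002, 0.115]
    - [-0.001, -0.002, 0.115]
    - [-0.001, -0.002, 0.115]
    - [-0.001, -0.002, 0.115]
    - [-0.001, -0.002, 0.115]
    - [-0.001, -0.002, 0.115]
    - [-0.001, -0.002, 0.115]
  rotation:
    - [0, 0, 0]
    - [0, 0, 0]
    - [0, 0, 0]
    - [0, 0, 0]
    - [0, 0, 0]
    - [0, 0, 0]
    - [0, 0, 0]
    - [0, 0, 0]
    - [0, 0, 0]
    - [0, 0, 0]
  gripper: [0.087, 0.087, 0.087, 0.087, 0.087, 0.02, 0.02, 0.02, 0.02, 0.02]
  newtons: 20

```text
time: 2.48
eef_pos: [417.8, 307.9, 84.8]
eef_rot: [[-0.969, -0.246, -0.001], [-0.246, 0.969, -0.001], [0.001, -0.001, -1.0]]
force: [0.9, 0.3, -0.1]
grip_width: 44.5
```

```bash
python3 g.py 443.3 19.5 200 106
```

```text
2.475 lin [ 0.0464 -0.286  -0.1148] rot [-0.06 -0.05 -1.75] grip 44.5 F [ 0.9  0.3 -0.1] p [417.8 307.9  84.8] q [-43.  14.   4. 114.  -1.  52.  66.]
```

Request:
step_arm:
  linear:
    - [0, 0, 0]
    - [0, 0, 0]
    - [0, 0, 0]
    - [0, 0, 0]
    - [0, 0, 0]
    - [0, 0, -0.03]
    - [0, 0, -0.07]
    - [0, 0, -0.115]
    - [0, 0, -0.115]
    - [0, 0, -0.115]
  rotation:
    - [0, 0, 0]
    - [0, 0, 0]
    - [0, 0, 0]
    - [0, 0, 0]
    - [0, 0, 0]
    - [0, 0, 0]
    - [0, 0, 0]
    - [0, 0, 0]
    - [0, 0, 0]
    - [0, 0, 0]
  gripper: [0.02, 0.02, 0.02, 0.02, 0.02, 0.02, 0.02, 0.02, 0.02, 0.02]

```text
time: 3.72
eef_pos: [417.5, 307.9, 199.3]
eef_rot: [[-0.969, -0.246, -0.001], [-0.246, 0.969, -0.002], [0.001, -0.001, -1.0]]
force: [-0.7, -0.8, -1.6]
grip_width: 29.6
```

```bash
python3 g.py 443.3 19.5 200 106
```

```text
3.725 lin [ 0.046  -0.2859 -0.0003] rot [-0.07 -0.08 -1.74] grip 29.6 F [-0.7 -0.8 -1.6] p [417.5 307.9 199.3] q [-44.   6.   5. 109.  -1.  65.  65.]
```

Request:
step_arm:
  linear:
    - [0.046, -0.286, 0]
    - [0.046, -0.286, 0]
    - [0.046, -0.286, 0]
    - [0.046, -0.286, 0]
    - [0.046, -0.286, 0]
    - [0.046, -0.286, 0]
    - [0.046, -0.286, 0]
    - [0.046, -0.286, 0]
    - [0.046, -0.286, 0]
    - [0.046, -0.286, 0]
  rotation:
    - [0, 0, -1.7]
    - [0, 0, -1.7]
    - [0, 0, -1.7]
    - [0, 0, -1.7]
    - [0, 0, -1.7]
    - [0, 0, -1.7]
    - [0, 0, -1.7]
    - [0, 0, -1.7]
    - [0, 0, -1.7]
    - [0, 0, -1.7]
  gripper: [0.02, 0.02, 0.02, 0.02, 0.02, 0.02, 0.02, 0.02, 0.02, 0.02]

```text
time: 4.97
eef_pos: [443.3, 20.0, 199.7]
eef_rot: [[-0.961, -0.276, -0.001], [-0.276, 0.961, -0.002], [0.002, -0.001, -1.0]]
force: [-1.3, 0.1, -0.9]
grip_width: 29.8
```

```bash
python3 g.py 443.3 19.5 86 106
```

```text
4.975 lin [-0.     -0.0003  0.1137] rot [-0.08 -0.1   0.03] grip 29.8 F [-1.3  0.1 -0.9] p [443.3  20.  199.7] q [-27.  -4.  20. 118.   1.  65.  99.]
```

Request:
step_arm:
  linear:
    - [0, 0, 0.05]
    - [0, 0, 0.09]
    - [0, 0, 0.105]
    - [0, 0, 0.114]
    - [0, 0, 0.114]
    - [0, 0, 0.114]
    - [0, 0, 0.114]
    - [0, 0, 0.114]
    - [0, 0, 0.114]
    - [0, 0, 0.114]
  rotation:
    - [0, 0, 0]
    - [0, 0, 0]
    - [0, 0, 0]
    - [0, 0, 0]
    - [0, 0, 0]
    - [0, 0, 0]
    - [0, 0, 0]
    - [0, 0, 0]
    - [0, 0, 0]
    - [0, 0, 0]
  gripper: [0.02, 0.02, 0.02, 0.02, 0.02, 0.02, 0.087, 0.087, 0.087, 0.087]

```text
time: 6.22
eef_pos: [443.2, 19.8, 85.7]
eef_rot: [[-0.961, -0.276, -0.001], [-0.276, 0.961, -0.002], [0.002, -0.001, -1.0]]
force: [-0.3, -0.9, 0.1]
grip_width: 61.7
```

Request:
step_arm:
  linear:
    - [0, 0, 0]
    - [0, 0, 0]
    - [0, 0, 0]
    - [0, 0, 0]
    - [0, 0, -0.05]
    - [0, 0, -0.1]
    - [0, 0, -0.13]
    - [0, 0, -0.13]
    - [0, 0, -0.13]
  rotation:
    - [0, 0, 0]
    - [0, 0, 0]
    - [0, 0, 0]
    - [0, 0, 0]
    - [0, 0, 0]
    - [0, 0, 0]
    - [0, 0, 0]
    - [0, 0, 0]
    - [0, 0, 0]
  gripper: [0.087, 0.087, 0.087, 0.087, 0.087, 0.087, 0.087, 0.087, 0.087]

```text
time: 7.35
eef_pos: [442.8, 19.9, 214.8]
eef_rot: [[-0.961, -0.276, -0.002], [-0.276, 0.961, -0.002], [0.003, -0.001, -1.0]]
force: [-0.2, 0.3, -0.4]
grip_width: 86.9
```

```bash
python3 g.py 409.6 -282.8 200 84.2
```

```text
7.35 lin [ 0.1154 -0.2818  0.0155] rot [-0.09 -0.15 21.83] grip 86.9 F [-0.2  0.3 -0.4] p [442.8  19.9 214.8] q [-27.  -5.  21. 117.   2.  67.  98.]
```

Request:
step_arm:
  linear:
    - [0.115, -0.282, 0.015]
    - [0.115, -0.282, 0.015]
    - [0.115, -0.282, 0.015]
    - [0.115, -0.282, 0.015]
    - [0.115, -0.282, 0.015]
    - [0.115, -0.282, 0.015]
    - [0.115, -0.282, 0.015]
    - [0.115, -0.282, 0.015]
    - [0.115, -0.282, 0.015]
    - [0.115, -0.282, 0.015]
  rotation:
    - [0, 0, 21.8]
    - [0, 0, 21.8]
    - [0, 0, 21.8]
    - [0, 0, 21.8]
    - [0, 0, 21.8]
    - [0, 0, 21.8]
    - [0, 0, 21.8]
    - [0, 0, 21.8]
    - [0, 0, 21.8]
    - [0, 0, 21.8]
  gripper: [0.087, 0.087, 0.087, 0.087, 0.087, 0.087, 0.087, 0.087, 0.087, 0.087]

```text
time: 8.6
eef_pos: [410.4, -282.2, 200.5]
eef_rot: [[-0.995, 0.099, -0.002], [0.099, 0.995, -0.002], [0.002, -0.002, -1.0]]
force: [0.3, 0.3, -0.1]
grip_width: 87.2
```

```bash
python3 g.py 409.6 -282.8 85 84.2;python3 - <<'E'
from h import *
cap('wrist','w2.png'); c=cap('top','top2.png'); X=cloud(c)
m=(X[...,2]>45)&(X[...,2]<62)&(np.hypot(X[...,0]-443.3,X[...,1]-19.5)<60)
print('rail',[np.round(a,1) for a in cv2.minAreaRect(X[m][:,:2].astype(np.float32))])
a=cv2.imread('pics/w2.png');b=cv2.imread('pics/top2.png')
cv2.imwrite('pics/v2.png',np.hstack([cv2.resize(a,(400,300)),cv2.resize(b,(400,300))]))
E
```

```text
8.6 lin [ 0.0005 -0.0005  0.1155] rot [-0.1  -0.11  0.11] grip 87.2 F [ 0.3  0.3 -0.1] p [ 410.4 -282.2  200.5] q [ -9.   4.  42. 112.  -3.  65. 119.]
rail [array([443.7,  20.6]), array([80.4, 29.9]), np.float64(16.2)]
```

View pics/v2.png

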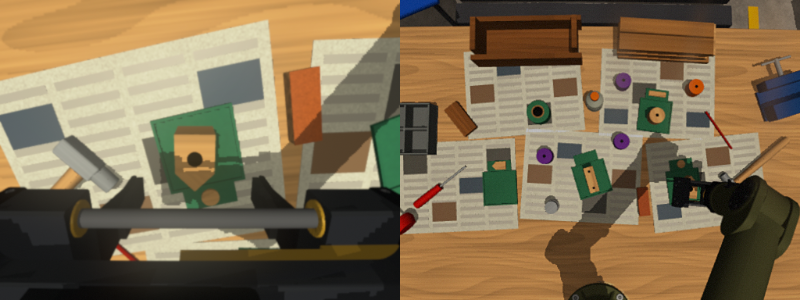

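The rail stands in the empty tray at (443.7, 20.6), about 1 mm off its centre. The wrist half shows the gable at (195,160), aligned between the fingers. I'll grasp it.

Request:
step_arm:
  linear:
    - [0, 0, 0.06]
    - [0, 0, 0.09]
    - [0, 0, 0.115]
    - [0, 0, 0.115]
    - [0, 0, 0.115]
    - [0, 0, 0.115]
    - [0, 0, 0.115]
    - [0, 0, 0.115]
    - [0, 0, 0.115]
    - [0, 0, 0.115]
  rotation:
    - [0, 0, 0]
    - [0, 0, 0]
    - [0, 0, 0]
    - [0, 0, 0]
    - [0, 0, 0]
    - [0, 0, 0]
    - [0, 0, 0]
    - [0, 0, 0]
    - [0, 0, 0]
    - [0, 0, 0]
  gripper: [0.087, 0.087, 0.087, 0.087, 0.03, 0.03, 0.03, 0.03, 0.03, 0.03]

```text
time: 9.95
eef_pos: [410.2, -282.9, 85.9]
eef_rot: [[-0.995, 0.1, -0.002], [0.1, 0.995, -0.002], [0.001, -0.002, -1.0]]
force: [0.0, 0.3, 2.1]
grip_width: 45.9
```

Request:
step_arm:
  linear:
    - [0, 0, 0]
    - [0, 0, 0]
    - [0, 0, 0]
    - [0, 0, 0]
    - [0, 0, -0.03]
    - [0, 0, -0.07]
    - [0, 0, -0.115]
    - [0, 0, -0.115]
    - [0, 0, -0.115]
  rotation:
    - [0, 0, 0]
    - [0, 0, 0]
    - [0, 0, 0]
    - [0, 0, 0]
    - [0, 0, 0]
    - [0, 0, 0]
    - [0, 0, 0]
    - [0, 0, 0]
    - [0, 0, 0]
  gripper: [0.03, 0.03, 0.03, 0.03, 0.03, 0.03, 0.03, 0.03, 0.03]

```text
time: 11.08
eef_pos: [410.0, -282.2, 200.2]
eef_rot: [[-0.995, 0.1, -0.002], [0.1, 0.995, -0.001], [0.002, -0.001, -1.0]]
force: [-0.2, 0.2, -1.0]
grip_width: 45.8
```

```bash
python3 g.py 500 0 220 93
```

```text
11.075 lin [-0.0614  0.2897 -0.0204] rot [-0.07 -0.13 -8.72] grip 45.8 F [-0.2  0.2 -1. ] p [ 410.  -282.2  200.2] q [-10.   4.  43. 112.  -3.  65. 119.]
```

Request:
step_arm:
  linear:
    - [-0.061, 0.29, -0.02]
    - [-0.061, 0.29, -0.02]
    - [-0.061, 0.29, -0.02]
    - [-0.061, 0.29, -0.02]
    - [-0.061, 0.29, -0.02]
    - [-0.061, 0.29, -0.02]
    - [-0.061, 0.29, -0.02]
    - [-0.061, 0.29, -0.02]
  rotation:
    - [0, 0, -8.7]
    - [0, 0, -8.7]
    - [0, 0, -8.7]
    - [0, 0, -8.7]
    - [0, 0, -8.7]
    - [0, 0, -8.7]
    - [0, 0, -8.7]
    - [0, 0, -8.7]
  gripper: [0.03, 0.03, 0.03, 0.03, 0.03, 0.03, 0.03, 0.03]

```text
time: 12.08
eef_pos: [498.9, -1.4, 218.8]
eef_rot: [[-0.999, -0.049, -0.004], [-0.049, 0.999, -0.002], [0.004, -0.002, -1.0]]
force: [-0.2, 0.3, -1.3]
grip_width: 45.7
```

```bash
python3 g.py 406.2 314.6 200 92.8
python3 - <<'E'
from h import *
c=cap('top');X=cloud(c);f=c['frame'];hsv=cv2.cvtColor(f,cv2.COLOR_RGB2HSV)
g=((hsv[...,0]>50)&(hsv[...,0]<90)&(hsv[...,1]>110))
m=g&(X[...,2]<15)&(np.hypot(X[...,0]-425,X[...,1]-315)<100)
print([np.round(a,1) for a in cv2.minAreaRect(X[m][:,:2].astype(np.float32))])
l=m&(X[...,0]<470-0); 
P=X[m];e=np.radians(3);A=P[:,:2]@np.array([[np.cos(e),-np.sin(e)],[np.sin(e),np.cos(e)]])
print(np.percentile(A,[0,1,99,100],axis=0).round(1))
E
```

```text
12.075 lin [0.0769 0.3202 0.0186] rot [-0.09 -0.24  0.03] grip 45.7 F [-0.2  0.3 -1.3] p [498.9  -1.4 218.8] q [-28.   3.  26. 110.  -1.  67.  91.]
[array([432.3, 314.1]), array([139.3, 107.9]), np.float64(3.2)]
[[378.6 237. ]
 [380.  238.9]
 [514.9 343.2]
 [517.9 345. ]]
```

Request:
step_arm:
  linear:
    - [0.077, 0.318, 0.018]
    - [0.077, 0.318, 0.018]
    - [0.077, 0.318, 0.018]
    - [0.077, 0.318, 0.018]
    - [0.077, 0.318, 0.018]
    - [0.077, 0.318, 0.018]
    - [0.077, 0.318, 0.018]
    - [0.077, 0.318, 0.018]
    - [0.077, 0.318, 0.018]
    - [0.077, 0.318, 0.018]
  rotation:
    - [0, 0, 0]
    - [0, 0, 0]
    - [0, 0, 0]
    - [0, 0, 0]
    - [0, 0, 0]
    - [0, 0, 0]
    - [0, 0, 0]
    - [0, 0, 0]
    - [0, 0, 0]
    - [0, 0, 0]
  gripper: [0.03, 0.03, 0.03, 0.03, 0.03, 0.03, 0.03, 0.03, 0.03, 0.03]

```text
time: 13.38
eef_pos: [407.1, 311.5, 201.1]
eef_rot: [[-0.999, -0.047, -0.003], [-0.047, 0.999, -0.001], [0.003, -0.001, -1.0]]
force: [0.3, -0.5, -0.0]
grip_width: 45.9
```

```bash
python3 g.py 406.3 312.7 86 93
```

```text
13.375 lin [0.0003 0.0014 0.1151] rot [-0.07 -0.19 -0.29] grip 45.9 F [ 0.3 -0.5 -0. ] p [407.1 311.5 201.1] q [-48.   6.   8. 109.  -1.  65.  53.]
```

Request:
step_arm:
  linear:
    - [0, 0.001, 0.05]
    - [0, 0.001, 0.09]
    - [0, 0.001, 0.105]
    - [0, 0.001, 0.115]
    - [0, 0.001, 0.115]
    - [0, 0.001, 0.115]
    - [0, 0.001, 0.115]
    - [0, 0.001, 0.115]
    - [0, 0.001, 0.115]
    - [0, 0.001, 0.115]
  rotation:
    - [0, 0, 0]
    - [0, 0, 0]
    - [0, 0, 0]
    - [0, 0, 0]
    - [0, 0, 0]
    - [0, 0, 0]
    - [0, 0, 0]
    - [0, 0, 0]
    - [0, 0, 0]
    - [0, 0, 0]
  gripper: [0.03, 0.03, 0.03, 0.03, 0.03, 0.03, 0.087, 0.087, 0.087, 0.087]

```text
time: 14.62
eef_pos: [406.6, 312.3, 86.1]
eef_rot: [[-0.999, -0.047, -0.003], [-0.047, 0.999, -0.001], [0.003, -0.001, -1.0]]
force: [0.6, -0.0, 0.1]
grip_width: 77.8
```

Request:
step_arm:
  linear:
    - [0, 0, 0]
    - [0, 0, 0]
    - [0, 0, 0]
    - [0, 0, -0.05]
    - [0, 0, -0.1]
    - [0, 0, -0.13]
    - [0, 0, -0.13]
    - [0, 0, -0.13]
  rotation:
    - [0, 0, 0]
    - [0, 0, 0]
    - [0, 0, 0]
    - [0, 0, 0]
    - [0, 0, 0]
    - [0, 0, 0]
    - [0, 0, 0]
    - [0, 0, 0]
  gripper: [0.087, 0.087, 0.087, 0.087, 0.087, 0.087, 0.087, 0.087]

```text
time: 15.62
eef_pos: [406.6, 312.1, 215.2]
eef_rot: [[-0.999, -0.047, -0.004], [-0.047, 0.999, -0.002], [0.004, -0.002, -1.0]]
force: [-0.2, 0.3, -0.5]
grip_width: 86.9
```

```bash
python3 g.py 643.6 -184.5 220 83
```

```text
15.625 lin [-0.2133 -0.5073 -0.0047] rot [-0.14 -0.24  9.71] grip 86.9 F [-0.2  0.3 -0.5] p [406.6 312.1 215.2] q [-48.   5.   8. 108.  -1.  67.  53.]
```

Request:
step_arm:
  linear:
    - [-0.213, -0.507, -0.005]
    - [-0.213, -0.507, -0.005]
    - [-0.213, -0.507, -0.005]
    - [-0.213, -0.507, -0.005]
    - [-0.213, -0.507, -0.005]
    - [-0.213, -0.507, -0.005]
    - [-0.213, -0.507, -0.005]
    - [-0.213, -0.507, -0.005]
    - [-0.213, -0.507, -0.005]
    - [-0.213, -0.507, -0.005]
  rotation:
    - [0, 0, 9.7]
    - [0, 0, 9.7]
    - [0, 0, 9.7]
    - [0, 0, 9.7]
    - [0, 0, 9.7]
    - [0, 0, 9.7]
    - [0, 0, 9.7]
    - [0, 0, 9.7]
    - [0, 0, 9.7]
    - [0, 0, 9.7]
  gripper: [0.087, 0.087, 0.087, 0.087, 0.087, 0.087, 0.087, 0.087, 0.087, 0.087]

```text
time: 16.88
eef_pos: [642.1, -190.0, 217.6]
eef_rot: [[-0.992, 0.129, -0.009], [0.129, 0.992, -0.006], [0.008, -0.007, -1.0]]
force: [-0.3, 0.0, 0.3]
grip_width: 86.9
```

```bash
python3 g.py 643.6 -184.5 85 83
python3 - <<'E'
from h import *
c=cap('wrist','w3.png'); c=cap('top','top3.png'); X=cloud(c);f=c['frame']
m=(X[...,2]>45)&(X[...,2]<62)&(np.hypot(X[...,0]-415.3,X[...,1]-313.2)<60)
print('gable',[np.round(a,1) for a in cv2.minAreaRect(X[m][:,:2].astype(np.float32))])
hsv=cv2.cvtColor(f,cv2.COLOR_RGB2HSV)
g=((hsv[...,0]>50)&(hsv[...,0]<90)&(hsv[...,1]>110))
m=g&(X[...,2]<15)&(np.hypot(X[...,0]-430,X[...,1]+277)<100)
print('foottray',[np.round(a,1) for a in cv2.minAreaRect(X[m][:,:2].astype(np.float32))])
a=cv2.imread('pics/w3.png');b=cv2.imread('pics/top3.png')
cv2.imwrite('pics/v3.png',np.hstack([cv2.resize(a,(400,300)),cv2.resize(b,(400,300))]))
E
```

```text
16.875 lin [-0.0018  0.0065  0.1325] rot [-0.4  -0.44 -0.42] grip 86.9 F [-0.3  0.   0.3] p [ 642.1 -190.   217.6] q [ -9.  25.  31.  86. -13.  72. 106.]
gable [array([415.5, 313.4]), array([69.2, 44.8]), np.float64(0.1)]
foottray [array([ 377.6, -334.8]), array([4., 5.]), np.float64(82.9)]
```

View pics/v3.png

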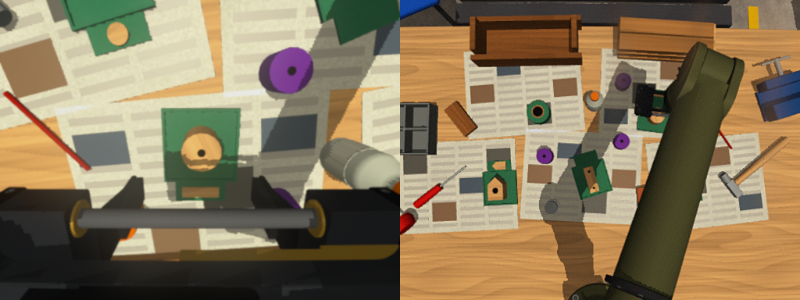

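The gable now stands at (415.5, 313.4), within 1 mm of its pocket centre. The wrist half shows the foot at (203,150), between the fingers. I'll grasp it.

Request:
step_arm:
  linear:
    - [-0.002, 0.006, 0.05]
    - [-0.002, 0.006, 0.1]
    - [-0.002, 0.006, 0.125]
    - [-0.002, 0.0065, 0.1325]
    - [-0.002, 0.0065, 0.1325]
    - [-0.002, 0.0065, 0.1325]
    - [-0.002, 0.0065, 0.1325]
    - [-0.002, 0.0065, 0.1325]
    - [-0.002, 0.0065, 0.1325]
    - [-0.002, 0.0065, 0.1325]
  rotation:
    - [-0.4, -0.4, -0.4]
    - [-0.4, -0.4, -0.4]
    - [-0.4, -0.4, -0.4]
    - [-0.4, -0.4, -0.4]
    - [-0.4, -0.4, -0.4]
    - [-0.4, -0.4, -0.4]
    - [-0.4, -0.4, -0.4]
    - [-0.4, -0.4, -0.4]
    - [-0.4, -0.4, -0.4]
    - [-0.4, -0.4, -0.4]
  gripper: [0.087, 0.087, 0.087, 0.087, 0.087, 0.03, 0.03, 0.03, 0.03, 0.03]

```text
time: 18.23
eef_pos: [644.2, -178.8, 85.8]
eef_rot: [[-0.993, 0.116, 0.0], [0.116, 0.993, 0.004], [0.0, 0.004, -1.0]]
force: [0.7, -1.4, 2.2]
grip_width: 49.8
```

Request:
step_arm:
  linear:
    - [0, 0, 0]
    - [0, 0, 0]
    - [0, 0, 0]
    - [0, 0, 0]
    - [0, 0, -0.03]
    - [0, 0, -0.07]
    - [0, 0, -0.13]
    - [0, 0, -0.13]
    - [0, 0, -0.13]
  rotation:
    - [0, 0, 0]
    - [0, 0, 0]
    - [0, 0, 0]
    - [0, 0, 0]
    - [0, 0, 0]
    - [0, 0, 0]
    - [0, 0, 0]
    - [0, 0, 0]
    - [0, 0, 0]
  gripper: [0.03, 0.03, 0.03, 0.03, 0.03, 0.03, 0.03, 0.03, 0.03]

```text
time: 19.35
eef_pos: [643.9, -178.7, 215.2]
eef_rot: [[-0.993, 0.116, -0.001], [0.116, 0.993, 0.005], [0.001, 0.005, -1.0]]
force: [0.2, -0.0, -1.2]
grip_width: 49.7
```

```bash
python3 g.py 418.9 -278.6 210 83
```

```text
19.35 lin [ 0.2119 -0.1253  0.0048] rot [ 0.27 -0.07  0.34] grip 49.7 F [ 0.2 -0.  -1.2] p [ 643.9 -178.7  215.2] q [-10.  25.  31.  87. -13.  72. 106.]
```

Request:
step_arm:
  linear:
    - [0.212, -0.125, 0.005]
    - [0.212, -0.125, 0.005]
    - [0.212, -0.125, 0.005]
    - [0.212, -0.125, 0.005]
    - [0.212, -0.125, 0.005]
    - [0.212, -0.125, 0.005]
    - [0.212, -0.125, 0.005]
    - [0.212, -0.125, 0.005]
  rotation:
    - [0, 0, 0]
    - [0, 0, 0]
    - [0, 0, 0]
    - [0, 0, 0]
    - [0, 0, 0]
    - [0, 0, 0]
    - [0, 0, 0]
    - [0, 0, 0]
  gripper: [0.03, 0.03, 0.03, 0.03, 0.03, 0.03, 0.03, 0.03]

```text
time: 20.35
eef_pos: [419.7, -277.6, 209.4]
eef_rot: [[-0.993, 0.114, -0.002], [0.114, 0.993, 0.005], [0.002, 0.004, -1.0]]
force: [-0.2, -0.4, -0.1]
grip_width: 49.5
```

```bash
python3 g.py 418.9 -278.6 86 83;python3 - <<'E'
from h import *
c=cap('wrist','w4.png'); X=cloud(c);f=c['frame']
hsv=cv2.cvtColor(f,cv2.COLOR_RGB2HSV)
g=((hsv[...,0]>50)&(hsv[...,0]<90)&(hsv[...,1]>90))
m=g&(X[...,2]<15)&(np.hypot(X[...,0]-430,X[...,1]+277)<100)
P=X[m];print('foottray',len(P),np.percentile(P[:,2],[5,50,95]).round(1),[np.round(a,1) for a in cv2.minAreaRect(P[:,:2].astype(np.float32))])
E
```

```text
20.35 lin [ 0.0004 -0.0017  0.1234] rot [ 0.25 -0.12  0.45] grip 49.5 F [-0.2 -0.4 -0.1] p [ 419.7 -277.6  209.4] q [ -5.   4.  37. 111.  -3.  66. 117.]
foottray 6301 [2.3 3.5 7.4] [array([ 406.4, -281.5]), array([ 85.7, 105.9]), np.float64(6.9)]
```

View pics/w4.png

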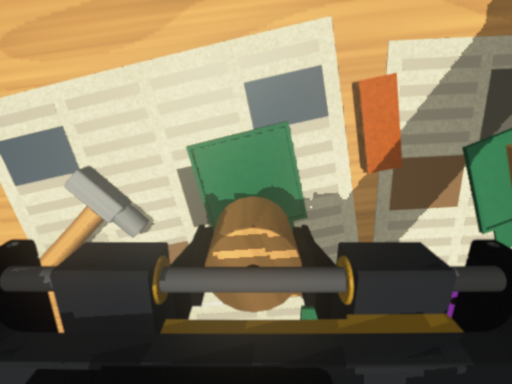

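The wrist view shows the foot held upright over the disc tray, whose near corners are at about (190,150) and (290,123). It puts the pocket centre at (417.5,-280.2), which agrees with the top view. I'll place it.

Request:
step_arm:
  linear:
    - [0, -0.002, 0.05]
    - [0, -0.002, 0.09]
    - [0, -0.002, 0.11]
    - [0, -0.002, 0.123]
    - [0, -0.002, 0.123]
    - [0, -0.002, 0.123]
    - [0, -0.002, 0.123]
    - [0, -0.002, 0.123]
    - [0, -0.002, 0.123]
    - [0, -0.002, 0.123]
  rotation:
    - [0.2, 0, 0]
    - [0.2, 0, 0]
    - [0.2, 0, 0]
    - [0.2, 0, 0]
    - [0.2, 0, 0]
    - [0.2, 0, 0]
    - [0.2, 0, 0]
    - [0.2, 0, 0]
    - [0.2, 0, 0]
    - [0.2, 0, 0]
  gripper: [0.03, 0.03, 0.03, 0.03, 0.03, 0.03, 0.087, 0.087, 0.087, 0.087]

```text
time: 21.65
eef_pos: [419.2, -279.1, 86.6]
eef_rot: [[-0.993, 0.114, -0.002], [0.114, 0.993, 0.001], [0.002, 0.001, -1.0]]
force: [0.4, -0.2, -0.5]
grip_width: 81.2
```

Request:
step_arm:
  linear:
    - [0, 0, 0]
    - [0, 0, 0]
    - [0, 0, 0]
    - [0, 0, -0.05]
    - [0, 0, -0.1]
    - [0, 0, -0.13]
    - [0, 0, -0.13]
    - [0, 0, -0.13]
  rotation:
    - [0, 0, 0]
    - [0, 0, 0]
    - [0, 0, 0]
    - [0, 0, 0]
    - [0, 0, 0]
    - [0, 0, 0]
    - [0, 0, 0]
    - [0, 0, 0]
  gripper: [0.087, 0.087, 0.087, 0.087, 0.087, 0.087, 0.087, 0.087]

```text
time: 22.65
eef_pos: [418.9, -278.9, 215.7]
eef_rot: [[-0.993, 0.114, -0.003], [0.114, 0.993, 0.002], [0.003, 0.001, -1.0]]
force: [0.4, 0.2, -0.6]
grip_width: 86.9
```

```bash
python3 g.py 443.7 20.6 200 106.2
```

```text
22.65 lin [0.0096 0.3003 0.0162] rot [  0.12  -0.15 -22.77] grip 86.9 F [ 0.4  0.2 -0.6] p [ 418.9 -278.9  215.7] q [ -6.   4.  38. 110.  -2.  67. 117.]
```

Request:
step_arm:
  linear:
    - [0.01, 0.3, 0.016]
    - [0.01, 0.3, 0.016]
    - [0.01, 0.3, 0.016]
    - [0.01, 0.3, 0.016]
    - [0.01, 0.3, 0.016]
    - [0.01, 0.3, 0.016]
    - [0.01, 0.3, 0.016]
    - [0.01, 0.3, 0.016]
    - [0.01, 0.3, 0.016]
    - [0.01, 0.3, 0.016]
  rotation:
    - [0, 0, -22.8]
    - [0, 0, -22.8]
    - [0, 0, -22.8]
    - [0, 0, -22.8]
    - [0, 0, -22.8]
    - [0, 0, -22.8]
    - [0, 0, -22.8]
    - [0, 0, -22.8]
    - [0, 0, -22.8]
    - [0, 0, -22.8]
  gripper: [0.087, 0.087, 0.087, 0.087, 0.087, 0.087, 0.087, 0.087, 0.087, 0.087]

```text
time: 23.9
eef_pos: [443.3, 19.7, 200.2]
eef_rot: [[-0.961, -0.278, -0.003], [-0.278, 0.961, 0.002], [0.002, 0.003, -1.0]]
force: [1.0, 1.0, -0.5]
grip_width: 87.2
```

```bash
python3 g.py 443.7 20.6 85 106.2
python3 - <<'E'
from h import *
c=cap('top','top4.png'); X=cloud(c);f=c['frame']
m=(X[...,2]>45)&(X[...,2]<62)&(np.hypot(X[...,0]-418.5,X[...,1]+279.3)<50)
print('foot',[np.round(a,1) for a in cv2.minAreaRect(X[m][:,:2].astype(np.float32))])
hsv=cv2.cvtColor(f,cv2.COLOR_RGB2HSV)
g=((hsv[...,0]>50)&(hsv[...,0]<90)&(hsv[...,1]>110))
for n,x,y in [('foottray',430,-277),('railtray',665,-186)]:
    m=g&(X[...,2]<15)&(np.hypot(X[...,0]-x,X[...,1]-y)<95)
    k,l,st,ce=cv2.connectedComponentsWithStats(m.astype(np.uint8));m=l==1+np.argmax(st[1:,4])
    print(n,m.sum(),[np.round(a,1) for a in cv2.minAreaRect(X[m][:,:2].astype(np.float32))])
E
```

```text
23.9 lin [-0.0009  0.0005  0.1152] rot [ 0.15 -0.12 -0.04] grip 87.2 F [ 1.   1.  -0.5] p [443.3  19.7 200.2] q [-25.  -3.  18. 118.   1.  65.  99.]
foot [array([ 419.1, -275.4]), array([48. , 48.5]), np.float64(85.3)]
foottray 1537 [array([ 435.7, -276.7]), array([140.8, 108.1]), np.float64(6.9)]
railtray 1768 [array([ 665.6, -186.3]), array([102.9, 141.1]), np.float64(82.9)]
```

View pics/top4.png

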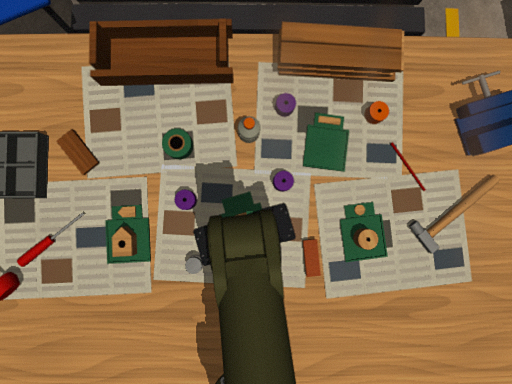

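The foot stands at (419.1,-275.4), about 3 mm from its pocket centre. The gable stands at (122,243) px in its tray, and the rail tray at (326,147) is now empty. Next is the rail.

Request:
step_arm:
  linear:
    - [-0.001, 0, 0.06]
    - [-0.001, 0, 0.09]
    - [-0.001, 0, 0.115]
    - [-0.001, 0, 0.115]
    - [-0.001, 0, 0.115]
    - [-0.001, 0, 0.115]
    - [-0.001, 0, 0.115]
    - [-0.001, 0, 0.115]
    - [-0.001, 0, 0.115]
    - [-0.001, 0, 0.115]
  rotation:
    - [0, 0, 0]
    - [0, 0, 0]
    - [0, 0, 0]
    - [0, 0, 0]
    - [0, 0, 0]
    - [0, 0, 0]
    - [0, 0, 0]
    - [0, 0, 0]
    - [0, 0, 0]
    - [0, 0, 0]
  gripper: [0.087, 0.087, 0.087, 0.087, 0.02, 0.02, 0.02, 0.02, 0.02, 0.02]

```text
time: 25.2
eef_pos: [443.9, 20.3, 85.2]
eef_rot: [[-0.96, -0.279, -0.003], [-0.279, 0.96, 0.002], [0.002, 0.003, -1.0]]
force: [0.1, -0.2, -0.5]
grip_width: 35.2
```

Request:
step_arm:
  linear:
    - [0, 0, 0]
    - [0, 0, 0]
    - [0, 0, 0]
    - [0, 0, 0]
    - [0, 0, 0]
    - [0, 0, -0.03]
    - [0, 0, -0.07]
    - [0, 0, -0.13]
    - [0, 0, -0.13]
    - [0, 0, -0.13]
  rotation:
    - [0, 0, 0]
    - [0, 0, 0]
    - [0, 0, 0]
    - [0, 0, 0]
    - [0, 0, 0]
    - [0, 0, 0]
    - [0, 0, 0]
    - [0, 0, 0]
    - [0, 0, 0]
    - [0, 0, 0]
  gripper: [0.02, 0.02, 0.02, 0.02, 0.02, 0.02, 0.02, 0.02, 0.02, 0.02]

```text
time: 26.45
eef_pos: [443.9, 20.1, 214.8]
eef_rot: [[-0.96, -0.279, -0.003], [-0.279, 0.96, 0.002], [0.002, 0.003, -1.0]]
force: [-0.2, 0.3, -0.7]
grip_width: 29.9
```

```bash
python3 g.py 648.7 -184.2 210 82.9
```

```text
26.45 lin [-0.1398 -0.2533  0.0037] rot [ 0.13 -0.17 23.28] grip 29.9 F [-0.2  0.3 -0.7] p [443.9  20.1 214.8] q [-25.  -4.  19. 117.   1.  67.  99.]
```

Request:
step_arm:
  linear:
    - [-0.14, -0.253, 0.004]
    - [-0.14, -0.253, 0.004]
    - [-0.14, -0.253, 0.004]
    - [-0.14, -0.253, 0.004]
    - [-0.14, -0.253, 0.004]
    - [-0.14, -0.253, 0.004]
    - [-0.14, -0.253, 0.004]
    - [-0.14, -0.253, 0.004]
    - [-0.14, -0.253, 0.004]
    - [-0.14, -0.253, 0.004]
  rotation:
    - [0, 0, 23.3]
    - [0, 0, 23.3]
    - [0, 0, 23.3]
    - [0, 0, 23.3]
    - [0, 0, 23.3]
    - [0, 0, 23.3]
    - [0, 0, 23.3]
    - [0, 0, 23.3]
    - [0, 0, 23.3]
    - [0, 0, 23.3]
  gripper: [0.02, 0.02, 0.02, 0.02, 0.02, 0.02, 0.02, 0.02, 0.02, 0.02]

```text
time: 27.7
eef_pos: [648.7, -183.2, 210.2]
eef_rot: [[-0.992, 0.123, -0.002], [0.123, 0.992, 0.002], [0.003, 0.002, -1.0]]
force: [0.6, -0.1, -0.8]
grip_width: 30.0
```

```bash
python3 g.py 648.7 -184.2 86 82.9
```

```text
27.7 lin [-0.0004 -0.0013  0.1242] rot [ 0.12 -0.16  0.03] grip 30.0 F [ 0.6 -0.1 -0.8] p [ 648.7 -183.2  210.2] q [ -8.  26.  29.  86. -13.  72. 105.]
```

Request:
step_arm:
  linear:
    - [0, -0.001, 0.05]
    - [0, -0.001, 0.09]
    - [0, -0.001, 0.11]
    - [0, -0.001, 0.124]
    - [0, -0.001, 0.124]
    - [0, -0.001, 0.124]
    - [0, -0.001, 0.124]
    - [0, -0.001, 0.124]
    - [0, -0.001, 0.124]
    - [0, -0.001, 0.124]
  rotation:
    - [0, 0, 0]
    - [0, 0, 0]
    - [0, 0, 0]
    - [0, 0, 0]
    - [0, 0, 0]
    - [0, 0, 0]
    - [0, 0, 0]
    - [0, 0, 0]
    - [0, 0, 0]
    - [0, 0, 0]
  gripper: [0.02, 0.02, 0.02, 0.02, 0.02, 0.02, 0.087, 0.087, 0.087, 0.087]

```text
time: 28.95
eef_pos: [648.3, -183.9, 86.3]
eef_rot: [[-0.992, 0.123, -0.002], [0.123, 0.992, 0.003], [0.003, 0.002, -1.0]]
force: [0.0, -0.3, -0.2]
grip_width: 62.0
```

Request:
step_arm:
  linear:
    - [0, 0, 0]
    - [0, 0, 0]
    - [0, 0, 0]
    - [0, 0, 0]
    - [0, 0, -0.05]
    - [0, 0, -0.1]
    - [0, 0, -0.15]
    - [0, 0, -0.2]
    - [0, 0, -0.2]
    - [0, 0, -0.2]
  rotation:
    - [0, 0, 0]
    - [0, 0, 0]
    - [0, 0, 0]
    - [0, 0, 0]
    - [0, 0, 0]
    - [0, 0, 0]
    - [0, 0, 0]
    - [0, 0, 0]
    - [0, 0, 0]
    - [0, 0, 0]
  gripper: [0.087, 0.087, 0.087, 0.087, 0.087, 0.087, 0.087, 0.087, 0.087, 0.087]

```text
time: 30.2
eef_pos: [648.5, -184.2, 285.7]
eef_rot: [[-0.992, 0.123, -0.003], [0.123, 0.992, 0.003], [0.003, 0.003, -1.0]]
force: [-0.5, -0.2, -0.7]
grip_width: 87.3
```

```bash
python3 g.py 520 20 285 82.9
```

```text
30.2 lin [0.1527 0.1868 0.0017] rot [ 0.15 -0.19  0.02] grip 87.3 F [-0.5 -0.2 -0.7] p [ 648.5 -184.2  285.7] q [ -8.  23.  30.  81. -12.  79. 105.]
```

Request:
step_arm:
  linear:
    - [0.153, 0.187, 0]
    - [0.153, 0.187, 0]
    - [0.153, 0.187, 0]
    - [0.153, 0.187, 0]
    - [0.153, 0.187, 0]
    - [0.153, 0.187, 0]
    - [0.153, 0.187, 0]
    - [0.153, 0.187, 0]
  rotation:
    - [0, 0, 0]
    - [0, 0, 0]
    - [0, 0, 0]
    - [0, 0, 0]
    - [0, 0, 0]
    - [0, 0, 0]
    - [0, 0, 0]
    - [0, 0, 0]
  gripper: [0.087, 0.087, 0.087, 0.087, 0.087, 0.087, 0.087, 0.087]

```text
time: 31.2
eef_pos: [520.1, 18.9, 286.3]
eef_rot: [[-0.992, 0.126, -0.004], [0.126, 0.992, 0.002], [0.004, 0.002, -1.0]]
force: [-0.9, -0.0, 0.6]
grip_width: 87.0
```

```bash
python3 - <<'E'
from h import *
c=cap('top','top5.png'); np.savez('top1.npz',X=cloud(c),f=c['frame'])
X=cloud(c)
for n,x,y in [('rail',648.7,-184.2),('foot',418.8,-278.7),('gable',415.3,313.2)]:
    m=(X[...,2]>45)&(X[...,2]<62)&(np.hypot(X[...,0]-x,X[...,1]-y)<55);r=cv2.minAreaRect(X[m][:,:2].astype(np.float32))
    print(n,np.round(r[0],1),np.round(r[1],1),round(r[2],1),'off',np.hypot(r[0][0]-x,r[0][1]-y).round(1),'z',np.percentile(X[m][:,2],[2,50,98]).round(1))
E
python3 m.py | grep -E "glue|jar|reel|railtray|foottray|gabletray"
```

```text
rail [ 649.3 -182.3] [30.2 80.7] 82.9 off 2.0 z [47.4 53.5 57.5]
foot [ 418.9 -275.8] [48.3 48.4] 87.2 off 2.9 z [46.9 53.2 57. ]
gable [415.7 313.9] [69.1 44.7] 2.4 off 0.8 z [48.2 53.7 57.3]
glue z 129.6 rect [687.6  10.8] [24.4 22.6] 0.4 mean [687.3  10.5] 101
jar z 51.8 rect [359.4 144.2] [37.2 38.1] 45.0 mean [358.8 144.3] 209
reel z 52.5 rect [654.7 186.9] [70.7 68.7] 44.8 mean [655.  186.4] 660
railtray 1181 [0.7 4.2 8.8] [array([ 665.6, -186.1]), array([103.6, 140.2]), np.float64(82.9)] pixmean [324.1 144.5]
foottray 1540 [0.3 3.8 8.5] [array([ 435.4, -276.6]), array([141.3, 107.2]), np.float64(7.0)] pixmean [361.7 232.9]
gabletray 1310 [0.7 4.2 8.5] [array([432.3, 314.8]), array([139.2, 109.6]), np.float64(3.1)] pixmean [129.3 234.8]Traceback (most recent call last):
  File "m.py", line 16, in <module>
    k,l,st,ce=cv2.connectedComponentsWithStats(m.astype(np.uint8));i=1+np.argmax(st[1:,4])
                                                                       ~~~~~~~~~^^^^^^^^^^
    return _wrapfunc(a, 'argmax', axis=axis, out=out, **kwds)
    return bound(*args, **kwds)
ValueError: attempt to get argmax of an empty sequence
```

View pics/top5.png

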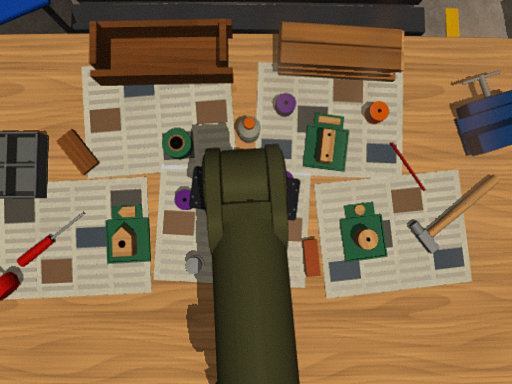

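The picture shows the rail at (327,146) in the bar tray, the foot at (368,240) in the disc tray and the gable at (122,243) in the house tray. The arm is clear, and the glue, jar and reel have not moved. I'll hand in.

```bash
python3 -c "
from cell import env
print(env.sign_off())"
```

```text
the job is handed in; nothing more can be done
None
```

The job is handed in: each block was seen standing in the tray with its own sample. I parked the rail in the empty tray, moved the gable and the foot to their trays, then moved the rail to its own. The whole run took about 31 s of robot time, and no verdict is given.

- **Blocks:** in the last top view they stand about 2 mm (rail), 3 mm (foot) and 1 mm (gable) from the pocket centres, against the 15 mm allowed. Their tops are level at about 54 mm.
- **Parking:** the rail stood released in the empty tray, about 1 mm off its centre.
- **Left alone:** the glue bottle, screw jar and reel all measured within 1 mm of where they started. The open gripper is well clear of everything.
- **Disagreements:** when I picked up the foot, the arm stopped about 6 mm off its target, and closing the jaws pulled the foot across. The rail tray measured 103 mm wide instead of 108, so its centre is uncertain by about 2.5 mm sideways. My last script also stopped with an error on the empty tray, only because the arm hid it from the camera.

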